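Load the disinfection lamp unit and set its timer

TASK

Slide the empty tray fully out from under the lamp hood, up to its front stops, then take every electrode off the rack's hooks and stand them all upright on the tray's floor, one to a compartment. Slide the loaded tray back along its guides until it is fully home under the hood, and only then turn the timer knob on top clockwise until its pointer points at the index tab. Never lift the tray out of its guides, and leave the bottle, the carton and the dish where they are.

Things in the scene. Friction and masses are not known exactly. Their poses are not given: they have to be found in the camera images.
- lamp_unit: White lamp unit, fixed. Origin: on the worktop under the hood's middle; local x runs along the tray channel into the hood (mouth faces -x), z up. Base plate 4 mm thick, x -290 to 90 mm, with two guides 18 mm high, inner faces at y +-84 mm, and stops at their front end. Tray origin is at local x +2 mm when fully home (rear wall), -200 mm when fully out (front stops).
- hood_mouth (a point): Middle of the hood mouth's upper edge: the hood's underside, 98 mm above the worktop. From here the hood reaches 182 mm along the lamp unit's +x, 105 mm to each side; its flat top is 150 mm above the worktop. Closed behind and at the sides.
- tray: Loose aluminium tray, 160 x 160 mm, 18 mm high, walls and the cross-shaped divider 4 mm thick: four compartments 74 mm square, centres at x, y +-39 mm, floor 4 mm thick, lying on the base plate in the channel (3 to 4 mm play each side). Origin: centre of its underside, 4 mm above the worktop, x into the hood. A tongue 26 mm wide leads from its front wall to an upright grip post at local x -160 mm.
- tray_grip (a point): Where to hold the tray's grey grip post: 62 mm above the tray's underside, on the post's axis. The post is 16 mm thick along the tray's y, 24 mm along x, and its top is 80 mm above the tray's underside.
- rack: Low dark rack, fixed. Origin: on the worktop. Four flat steel hooks at local y -120, -40, 40, 120 mm point to local -x, from the rail at x 46 mm to the turned-up lip at x -23 to -27 mm. Hook: 9 mm wide, 5 mm thick, top face 85 mm above the worktop, lip 8 mm higher. Rail top is 92 mm high; posts at y +-171 mm.
- timer (a joint): Angle of the timer knob, rad, growing clockwise seen from above, 0 to 6.28.
- timer_grip (a point): On the knob's vertical axis, in the middle of its bar grip (the bar is 42 mm long along this point's x, 14 mm thick along y, 32 mm high; its top is 7 mm above this point). The knob stands on the hood's top.
- pointer (a point): Tip of the knob's black pointer, 34 mm from the knob's axis; x points outward along the pointer.
- index (a point): The black index tab on the white ring around the knob, 45 mm from the knob's axis; x points outward from the axis. The timer is set when the pointer points at this tab. The ring does not turn.
- electrode1: Plate electrode, 0.24 kg: steel disc 60 mm across, 10 mm thick, with a black upright loop handle. Origin: centre of disc's underside; z along handle. Loop: 26 mm wide along y (grip across this), 12 mm thick along x, from 20 to 68 mm up; its opening is 16 mm wide, 26 to 62 mm up. Hangs by the loop on a hook, disc 23 mm above the worktop. Rights itself if tipped. May be absent.
- electrode2: Plate electrode, 0.24 kg: steel disc 60 mm across, 10 mm thick, with a black upright loop handle. Origin: centre of disc's underside; z along handle. Loop: 26 mm wide along y (grip across this), 12 mm thick along x, from 20 to 68 mm up; its opening is 16 mm wide, 26 to 62 mm up. Hangs by the loop on a hook, disc 23 mm above the worktop. Rights itself if tipped. May be absent.
- electrode3: Plate electrode, 0.24 kg: steel disc 60 mm across, 10 mm thick, with a black upright loop handle. Origin: centre of disc's underside; z along handle. Loop: 26 mm wide along y (grip across this), 12 mm thick along x, from 20 to 68 mm up; its opening is 16 mm wide, 26 to 62 mm up. Hangs by the loop on a hook, disc 23 mm above the worktop. Rights itself if tipped. May be absent.
- electrode4: Plate electrode, 0.24 kg: steel disc 60 mm across, 10 mm thick, with a black upright loop handle. Origin: centre of disc's underside; z along handle. Loop: 26 mm wide along y (grip across this), 12 mm thick along x, from 20 to 68 mm up; its opening is 16 mm wide, 26 to 62 mm up. Hangs by the loop on a hook, disc 23 mm above the worktop. Rights itself if tipped. May be absent.
- saline_bottle: Glass bottle, 66 mm across, 170 mm high. Origin: centre of its underside. To be left alone.
- pad_carton: Paper carton of electrode pads with a green band, 85 x 130 x 115 mm. Origin: centre of its underside. To be left alone.
- swab_dish: White ceramic dish, 100 mm across, 30 mm high. Origin: centre of its underside. To be left alone.
Mind the look-alikes: they are no part of the job. Leave any green or pink look-alike of the electrode3 alone.

How it is judged (in metres and radians):
On the way, in this order (a step that is already met when the one before it is completed fails the run):
1. the tray is fully out, at its front stops (x of tray in the frame of lamp_unit below -0.188 m), for 0.2 s.
2. every electrode stands upright in the tray, with the tray still out (x of tray in the frame of lamp_unit below -0.16 m and x of electrode1 in the frame of tray between -0.06 and 0.06 m and y of electrode1 in the frame of tray between -0.06 and 0.06 m and z of each of electrode1, electrode2, electrode3, electrode4 in the frame of tray below 0.012 m and angle between each of electrode1, electrode2, electrode3, electrode4's own z axis and vertical below 0.15 rad and x of electrode2 in the frame of tray between -0.06 and 0.06 m and y of electrode2 in the frame of tray between -0.06 and 0.06 m and x of electrode3 in the frame of tray between -0.06 and 0.06 m and y of electrode3 in the frame of tray between -0.06 and 0.06 m and x of electrode4 in the frame of tray between -0.06 and 0.06 m and y of electrode4 in the frame of tray between -0.06 and 0.06 m), for 0.2 s.
3. the loaded tray is fully home under the hood (x of tray in the frame of lamp_unit above -0.008 m and x of electrode1 in the frame of tray between -0.06 and 0.06 m and y of electrode1 in the frame of tray between -0.06 and 0.06 m and z of each of electrode1, electrode2, electrode3, electrode4 in the frame of tray below 0.012 m and angle between each of electrode1, electrode2, electrode3, electrode4's own z axis and vertical below 0.15 rad and x of electrode2 in the frame of tray between -0.06 and 0.06 m and y of electrode2 in the frame of tray between -0.06 and 0.06 m and x of electrode3 in the frame of tray between -0.06 and 0.06 m and y of electrode3 in the frame of tray between -0.06 and 0.06 m and x of electrode4 in the frame of tray between -0.06 and 0.06 m and y of electrode4 in the frame of tray between -0.06 and 0.06 m), for 0.2 s.
4. the timer's pointer points at the index tab (angle between the x axis of pointer and the x axis of index, either way round below 0.12 rad and horizontal distance between pointer and index below 0.03 m), for 0.2 s.
At the end, for the whole second after the job is handed in: The tray is within 1 cm of its rear stop under the hood and at rest, every electrode stands upright in it (tilt under 0.15 rad), and the pointer is within 0.12 rad of the index tab (all of step 3 and all of step 4 and linear speed of tray below 0.02 m/s); the robot touches nothing.
It fails at once if the tray is lifted out of its guides (more than 15 mm) (z of tray in the frame of lamp_unit above 0.019 m).
It fails at once if the glass bottle is shifted more than 3 cm (distance of saline_bottle from where it was at the start of the episode above 0.03 m).
It fails at once if the pad carton is shifted more than 3 cm (distance of pad_carton from where it was at the start of the episode above 0.03 m).
It fails at once if the white dish is shifted more than 3 cm (distance of swab_dish from where it was at the start of the episode above 0.03 m).
Of electrode1, electrode2, electrode3, electrode4 only 2 to 4 are there at a start; the rules pass over those that are not, and their reading is None.
At some moment in a run one of electrode1, electrode2, electrode3, electrode4 may be knocked a few centimetres aside while the robot is not near it.
Once in a run the grip may slacken for a moment while it holds something.
It also fails if it takes over 210 s, if anything falls off the work surface, if the arm or the gripper's body presses on something with over 40 N, if the wrist force passes 120 N, or if a joint passes its speed limit or range.

ROBOT

A 6-joint arm with a two-finger parallel gripper is mounted at the origin on the work surface. World frame = base frame: x ahead of the robot, y to its left, z up, the work surface at z = 0. Lengths are in mm, angles in rad, forces in N, time in s.
With the tool pointing down it reaches from about 275 to 825 mm from the base axis. Payload 4.9 kg.
Tool frame: the origin (TCP) lies at the very end of the fingers, on their centre line; the grasp point (between the pads) lies 19 mm behind it; z points along the fingers, y is the line along which they close (so a half turn about z gives the same grasp; the last joint's range is limited). The gripper opens to 85 mm and grips with 20 to 120 N. Pads are 22 mm wide; open, the fingers measure 114 mm over their backs; the gripper's body (76 mm by 85 mm) begins 54 mm behind the grasp point. The pads swing forward as they close: fully open they stand 13 mm farther back than shut.
Start: joints at [-0.134, 0.326, -0.193, 1.052, 0, 1.437], TCP at [550.017, 0.009, 231.281] pointing down, gripper open.
Joint ranges: [-2.65, 2.65], [-0.97, 1.79], [-1.3, 1.35], [-1.93, 2.1], [-1.47, 1.37], [-3.14, 3.14]. Speed limits (rad/s): [2.57, 2.57, 3.14, 3.14, 3.14, 3.14].

INTERFACE

Orientations are given as [roll, pitch, yaw] about the fixed x, y, z axes, in that order (R = Rz(yaw) Ry(pitch) Rx(roll)).
In Python, from bench import bot, solve_ik, imaging gives the robot as it stands. Calls block until the motion is done:
- bot.move_ptp(position, orientation): joint-space move of the TCP to a pose.
- bot.movel(position, rot=None, max_speed=150, threshold=None): straight line of the TCP; rot=None keeps the orientation; max_speed is the mean speed in mm/s. With threshold (N) it stops when the force on the tool has changed by that much, and returns True; else False.
- bot.move_j(angles): joint-space move.
- bot.grip(opening, effort=None): opening from 0.0 (shut) to 1.0 (fully open); effort is the grip in N (None keeps the last); returns when the fingers have stopped.
- bot.dwell(seconds).
- solve_ik(position, orientation): joint angles nearest the present ones, or None.
- bot.get_state(): the state.
- imaging.capture(name): name is "scene" or "side" or "wrist"; returns the picture (420x560x3 uint8, blue, green, red); there is no depth.
- imaging.camera_model(name): a dict with "K" (3x3 intrinsics, pixels), "position" and "rotation" of the camera in the world. Camera axes: x right, y up, looking along -z (the intrinsics and any distortion apply to the point x, -y, -z); pixel columns grow to the right and rows downward; lengths in mm; the calibration is good to about 2 mm. A picture is of the moment at which its call begins: read the wrist's pose just before it. camera_model takes no time and is no camera call; for the wrist camera it gives the pose at the moment of the call.
A pose or a line that the arm cannot do raises bot.IKError and nothing moves.
- bot.sign_off(): hands the job in; it is judged then, once.
The state is a dict: "t": time; "qpos": joint angles; "joint_velocities": joint speeds; "effort": joint torques, N m; "tcp_pos": TCP position; "orientation": TCP orientation; "contact_force": force on the tool from outside, world axes, zero at the start; "wrist_torque": the same for the moment, N m; "opening": opening from 0.0 (shut) to 1.0 (fully open); "gripper_force": force on a finger pad.
Only numpy, scipy, OpenCV 4.12 (cv2) and the standard library are available. Lean on these libraries where they do the work, as an engineer would, in place of code of your own. Each camera call takes 0.05 s, during which the arm holds its last target. There are 200 camera calls.

## Working session

There is one attempt and no reset: what is moved stays moved. The work goes in short steps, each a Python script; the robot and the scene stay as the last script left them, time stands still between calls to the robot, and variables do not carry over. Pictures are saved under pics/ and viewed, at most 14 in all, crops included, and the job is handed in when it is done.

```bash
ls; mkdir -p pics
python3 - <<'E'
from bench import bot, imaging
import cv2, numpy as np
for n in ("scene","side"):
    cv2.imwrite(f"pics/{n}0.png", imaging.capture(n))
for n in ("scene","side","wrist"):
    m=imaging.camera_model(n); print(n,{k:np.round(np.array(v),3).tolist() if not isinstance(v,str) else v for k,v in m.items()})
print(bot.get_state())
E
```

```text
pics
scene {'K': [[541.934, 0.0, 279.006], [0.0, 541.934, 208.217], [0.0, 0.0, 1.0]], 'position': [1118.953, 434.401, 1239.171], 'rotation': [0.569, 0.014, 2.234]}
side {'K': [[431.528, 0.0, 281.778], [0.0, 431.528, 212.036], [0.0, 0.0, 1.0]], 'position': [181.771, -752.525, 1101.039], 'rotation': [0.714, 0.011, -0.496]}
wrist {'K': [[327.524, 0.0, 280.11], [0.0, 327.524, 208.714], [0.0, 0.0, 1.0]], 'position': [549.357, 70.723, 373.806], 'rotation': [-0.282, 0.0, -0.0]}
{'t': 0.1, 'qpos': array([-1.34231856e-01,  3.26883572e-01, -1.93502899e-01,  1.05201934e+00,
        1.03343943e-05,  1.43659815e+00]), 'joint_velocities': array([-1.31365037e-03, -3.04745428e-03,  2.00869375e-03,  4.47132452e-04,
        5.90606621e-04, -2.84332789e-05]), 'effort': array([-1.63831678e-04, -4.44239044e+01,  2.63037515e+01,  7.96647771e-03,
       -2.12530945e-04,  1.93304103e-06]), 'tcp_pos': array([5.49459961e+02, 7.00260763e-02, 2.30565416e+02]), 'orientation': array([-3.13999902e+00, -2.25583876e-04,  1.57076246e+00]), 'contact_force': array([ 0.63464836, -0.62187657,  0.14746324]), 'wrist_torque': array([ 1.62633791e-02, -2.07140895e-02, -4.50545852e-05]), 'gripper_force': 0.0, 'opening': 1.0009082363577517}
```

View pics/scene0.png

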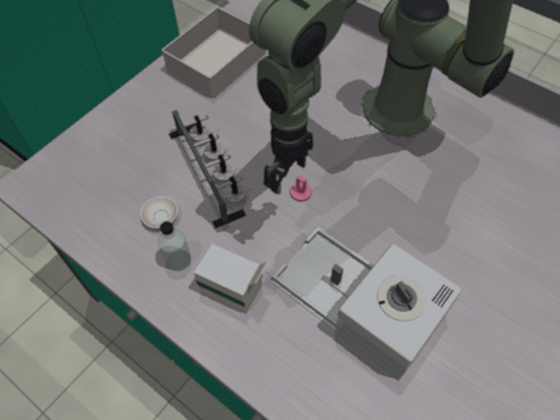

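View pics/side0.png

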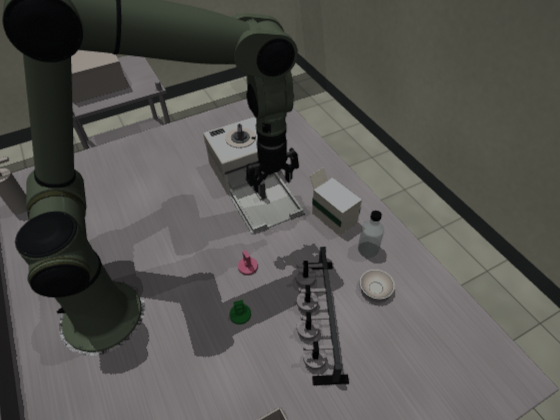

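The scene view shows the hood top, with corners near (395,248), (459,292), (403,360) and (342,305). The tray post is at (336,273). The rack runs from about (175,118) to (230,218) and carries four black-handled electrodes. The look-alikes are pink at scene (301,190) and green at side (240,312), and both stand on the table. The electrodes meant are the four hanging on the hooks.

```bash
cat > h.py <<'E'
from bench import bot, solve_ik, imaging
import numpy as np, cv2
from scipy.spatial.transform import Rotation as Ro
def cam(n):
    m=imaging.camera_model(n); r=np.array(m["rotation"])
    R=r if r.shape==(3,3) else Ro.from_euler("xyz",r).as_matrix()
    return np.array(m["K"]),np.array(m["position"]),R
def ray(c,px):
    K,p,R=c; u=(np.array(px,float)-K[:2,2])/K[0,0]
    return p,R@np.array([u[0],-u[1],-1])
def on(c,px,z):
    p,d=ray(c,px); return p+d*(z-p[2])/d[2]
def proj(c,P):
    K,p,R=c; q=R.T@(np.array(P,float)-p); return K[:2,2]+K[0,0]*np.array([q[0],-q[1]])/-q[2]
def tri(c1,p1,c2,p2):
    a,d=ray(c1,p1);b,e=ray(c2,p2); s,_,_,_=np.linalg.lstsq(np.c_[d,-e],b-a,rcond=None)
    x,y=a+d*s[0],b+e*s[1]; return (x+y)/2,np.linalg.norm(x-y)
DOWN=lambda yaw:[np.pi,0,yaw]
E
python3 - <<'E'
from h import *
c=cam("scene"); s=cam("side")
print("hood",[on(c,p,150)[:2].round(0).tolist() for p in [(395,248),(459,292),(403,360),(342,305)]])
print("post", on(c,(338,267),84).round(), "rack ends",on(c,(176,116),92).round(),on(c,(226,214),92).round())
print("pink",on(c,(301,194),5).round(),on(s,(248,267),5).round(),"green",on(s,(240,314),5).round())
print("rack side",on(s,(323,252),92).round(),on(s,(337,378),92).round())
print("bottle",on(c,(168,229),170).round(),"carton",on(c,(228,270),115).round(),"dish",on(c,(159,213),30).round())
a=cv2.imread("pics/scene0.png");
A=cv2.resize(a[230:380,260:470],None,fx=3.6,fy=3.6,interpolation=cv2.INTER_CUBIC);cv2.imwrite("pics/hood.png",A)
E
```

```text
hood [[503.0, 269.0], [511.0, 435.0], [713.0, 416.0], [690.0, 252.0]]
post [591. 179.  84.] rack ends [ 483. -451.   92.] [ 644. -124.   92.]
pink [433. -45.   5.] [429. -56.   5.] green [ 342. -187.    5.]
rack side [ 619. -169.   92.] [ 458. -488.   92.]
bottle [ 788. -165.  170.] carton [766. -10. 115.] dish [ 724. -297.   30.]
```

View pics/hood.png

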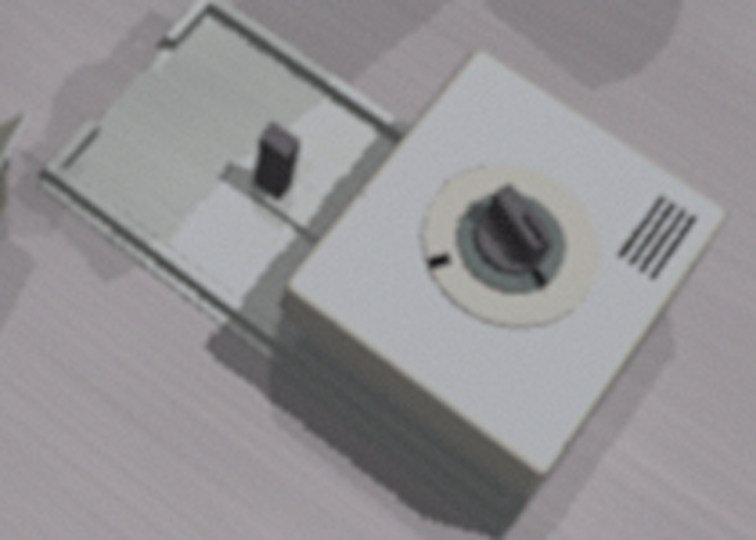

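The crop puts the hood top corners at (480,52), (725,213), (545,472) and (290,285). The black index tab is at (438,261) and the black pointer tip at (540,278). The post top is at (279,135). Next I take wrist views for finer measurements.

Run:
```python
from h import *
c=cam("scene"); f=lambda x,y:(260+(x+.5)/3.6-.5,230+(y+.5)/3.6-.5)
P=[on(c,f(*p),150)[:2] for p in [(480,52),(725,213),(545,472),(290,285)]]
print("hood",np.round(P,1).tolist(),"centre",np.mean(P,0),[np.linalg.norm(P[i]-P[i-1]).round(1) for i in range(4)])
d=P[1]-P[0]+P[2]-P[3];print("yaw",np.arctan2(d[1],d[0]))
print("post",on(c,f(281,130),84))
bot.move_ptp([560,90,360],DOWN(np.pi/2)); bot.dwell(.3)
def shot(n):
    m=cam("wrist"); a=imaging.capture("wrist"); cv2.imwrite(f"pics/{n}.png",a); np.savez(f"{n}.npz",K=m[0],p=m[1],R=m[2]); print(n,m[1].round(0),m[2].round(2).tolist())
shot("w_lamp")
bot.move_ptp([520,-330,360],DOWN(np.pi/2)); bot.dwell(.3)
shot("w_rack"); print(bot.get_state()["t"])
cv2.imwrite("pics/w2.png",np.vstack([cv2.imread("pics/w_lamp.png"),cv2.imread("pics/w_rack.png")])[:, :] if 0 else cv2.resize(np.hstack([cv2.imread("pics/w_lamp.png"),cv2.imread("pics/w_rack.png")]),(800,300)))
```

```text
hood [[497.0, 260.2], [502.1, 434.8], [704.5, 429.7], [699.9, 253.8]] centre [600.85552485 344.63222838] [np.float64(202.9), np.float64(174.8), np.float64(202.5), np.float64(175.9)]
yaw 1.5433210558920076
post [588.84442753 176.91921259  84.        ]
w_lamp [560. 160. 502.] [[1.0, 0.0, 0.0], [-0.0, 0.96, 0.28], [-0.0, -0.28, 0.96]]
w_rack [ 520. -259.  503.] [[1.0, -0.0, -0.0], [0.0, 0.96, 0.28], [0.0, -0.28, 0.96]]
3.0333
```

View pics/w_lamp.png

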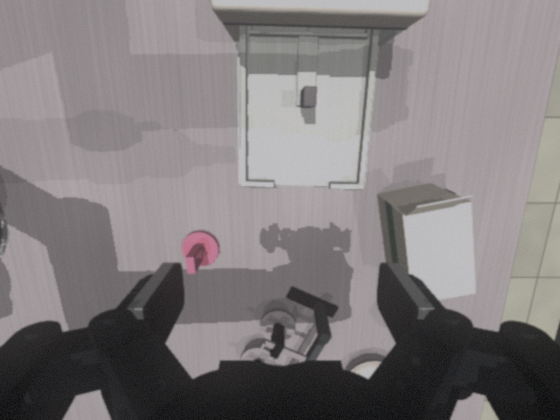

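View pics/w_rack.png

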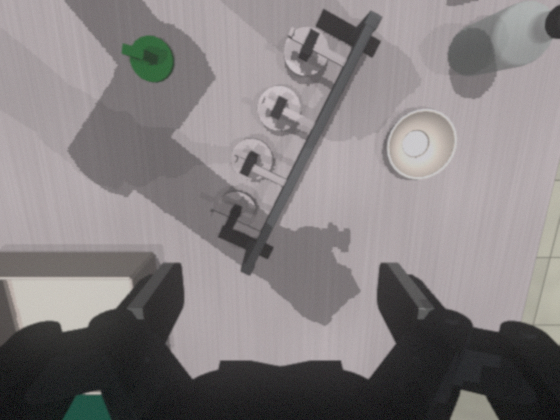

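The lamp view shows the post top at (309,90) and the guide inner edges at x≈247 and 366. The rack view shows the rail from (375,15) to (248,268). The loop handles are at (310,43), (279,106) and (248,162), with a fourth near (237,212). I enlarge the rack to confirm.

Run:
```python
from h import *
a=cv2.imread("pics/w_rack.png")[0:280,190:390]
cv2.imwrite("pics/rackz.png",cv2.resize(a,None,fx=2.1,fy=2.1,interpolation=cv2.INTER_CUBIC))
L=np.load("w_rack.npz"); c=(L["K"],L["p"],L["R"])
e=[on(c,p,92)[:2] for p in [(376,14),(248,269)]]; print(e,np.linalg.norm(e[0]-e[1]))
L=np.load("w_lamp.npz"); c=(L["K"],L["p"],L["R"])
print("post",on(c,(309,90),84)); print("guides",[on(c,p,18)[:2].round(1).tolist() for p in [(238,188),(367,188),(243,28),(376,28),(248,180),(361,180)]])
print("pink",on(c,(200,248),5)," carton top corners",[on(c,p,115)[:2].round().tolist() for p in[(472,205),(475,295),(410,300),(398,205)]])
```

```text
[array([ 627.30044457, -151.68782608]), array([ 476.32842895, -464.69961254])] 347.51824119479085
post [593.91177013 187.10512072  84.        ]
guides [[495.3, 52.0], [690.1, 51.8], [510.0, 269.0], [686.3, 268.7], [510.8, 64.3], [680.3, 64.1]]
pink [427.59133922 -51.22413997   5.        ]  carton top corners [[794.0, 52.0], [818.0, -72.0], [733.0, -80.0], [704.0, 52.0]]
```

View pics/rackz.png

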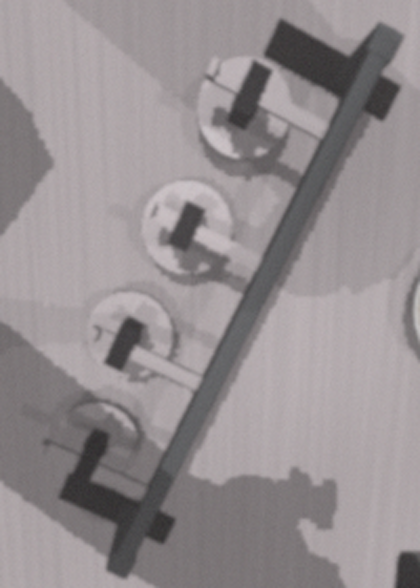

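```bash
cat >> h.py <<'E'
def load(n):
    L=np.load(f"{n}.npz"); return L["K"],L["p"],L["R"]
def shot(n):
    bot.dwell(.3); m=cam("wrist"); a=imaging.capture("wrist"); cv2.imwrite(f"pics/{n}.png",a); np.savez(f"{n}.npz",K=m[0],p=m[1],R=m[2]); return a,m
E
python3 - <<'E'
from h import *
c=load("w_rack")
e=np.array([on(c,p,92)[:2] for p in [(376,14),(248,269)]]); d=e[0]-e[1]; yaw=np.arctan2(d[1],d[0])-np.pi/2
R=np.array([[np.cos(yaw),-np.sin(yaw)],[np.sin(yaw),np.cos(yaw)]])
for p in [(257,85),(189,222),(127,338),(97,445)]:
    w=on(c,(190+(p[0]+.5)/2.1-.5,(p[1]+.5)/2.1-.5),91)[:2]; print(w.round(1), (R.T@(w-e.mean(0))).round(1))
print(yaw,e.mean(0))
bot.move_ptp([600,200,400],DOWN(np.pi/2)); a,m=shot("w_hood")
print("post",on(m,proj(m,[594,187,84]),84), "expected post px",proj(m,[594,187,84]))
E
```

```text
[ 556.9 -178.1] [-52.  119.4]
[ 520.  -249.1] [-54.3  39.4]
[ 482.9 -315.4] [-58.9 -36.4]
[ 462.5 -382.3] [ -48.2 -105.5]
-0.4494042761859225 [ 551.81443676 -308.19371931]
post [594. 187.  84.] expected post px [275.66075972 174.7217348 ]
```

View pics/w_hood.png

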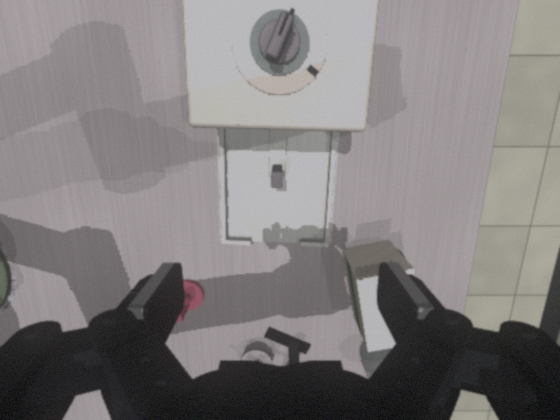

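The tilted views give rack-frame y values near +119, +39, -36 and about -118, which matches the hooks. Next I take shots with the camera straight above each item, where only tops show and there is no parallax.

Run:
```python
from h import *
yaw=-0.4494; ex=np.array([np.cos(yaw),np.sin(yaw)]); ey=np.array([-ex[1],ex[0]])
o=np.array([551.8,-308.2])
T={"post":(594,187,84),"knob":(600,342,190)}
for i,y in enumerate((120,40,-40,-120)): T[f"e{i+1}"]=(*(o-54*ex+y*ey),91)
tiles=[]
for n,P in T.items():
    bot.move_ptp([P[0],P[1]-71,P[2]+110 if n!="knob" else 320],DOWN(np.pi/2))
    a,m=shot("n_"+n); u=proj(m,P); x,y=int(u[0]),int(u[1]); print(n,u.round())
    x0=x-65;y0=max(y-65,0); t=a[y0:y0+130,x0:x0+130]
    print(n,"crop origin",x0,y0,t.shape, "T",bot.get_state()["t"]); tiles.append(cv2.resize(t,(260,260),interpolation=cv2.INTER_CUBIC))
cv2.imwrite("pics/nad.png",np.vstack([np.hstack(tiles[:3]),np.hstack(tiles[3:])]))
```

```text
post [279. 114.]
post crop origin 213 48 (130, 130, 3) T 6.5667
knob [280. 112.]
knob crop origin 215 46 (130, 130, 3) T 7.7333
e1 [280. 114.]
e1 crop origin 214 48 (130, 130, 3) T 10.0167
e2 [280. 115.]
e2 crop origin 214 49 (130, 130, 3) T 10.7833
e3 [280. 115.]
e3 crop origin 214 49 (130, 130, 3) T 11.55
e4 [280. 115.]
e4 crop origin 214 49 (130, 130, 3) T 12.3167
```

View pics/nad.png

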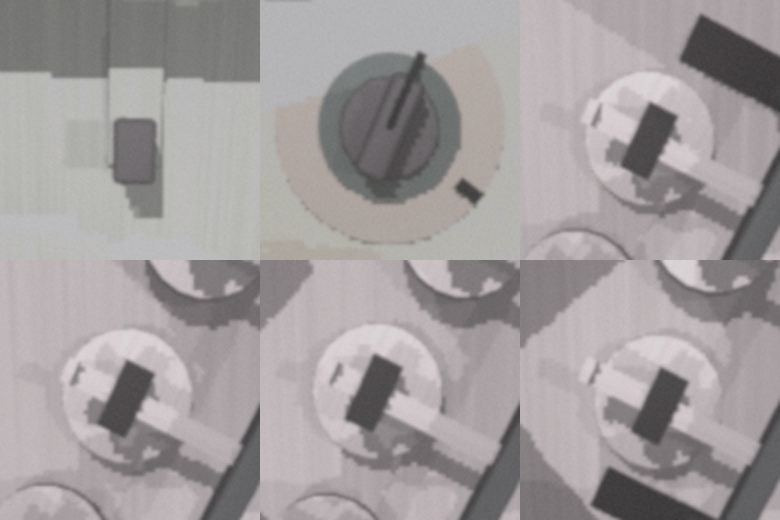

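The tiles show the post top at tile pixel (134,151) and the knob centre at about (130,128). The pointer tip is at (161,55) and the index tab at (209,191). All four black-handled steel electrodes hang on their hooks, with clean 26x12 bars.

Run:
```python
from h import *
yaw=-0.4494; ex=np.array([np.cos(yaw),np.sin(yaw)]); ey=np.array([-ex[1],ex[0]]); o=np.array([551.8,-308.2])
E=[]
for i,y0 in enumerate((48,49,49,49)):
    n=f"n_e{i+1}"; a=cv2.imread(f"pics/{n}.png"); c=load(n)
    m=(a.max(2)<95).astype(np.uint8); m[:,:]*=1; k,l,s,ce=cv2.connectedComponentsWithStats(m)
    j=min(range(1,k),key=lambda j:np.hypot(*(ce[j]-[280,115]))+1e3*(s[j][4]<80))
    r=cv2.minAreaRect(np.argwhere(l==j)[:,::-1].astype(np.float32)); w=on(c,r[0],91)[:2]
    ps=[on(c,p,91)[:2] for p in cv2.boxPoints(r)]; sd=[np.linalg.norm(ps[1]-ps[0]),np.linalg.norm(ps[2]-ps[1])]
    L=ps[1]-ps[0] if sd[0]>sd[1] else ps[2]-ps[1]
    print(n,w.round(1),"size",np.round(sd,1),"local",np.round([(w-o)@ex,(w-o)@ey],1),"axis",np.arctan2(L[1],L[0])%np.pi)
    E.append(w)
c=load("n_post"); f=lambda x,y,X,Y:(X+(x+.5)/2-.5,Y+(y+.5)/2-.5)
print("post",on(c,f(134.5,151.5,213,48),84).round(1),[on(c,f(x,y,213,48),84)[:2].round(1).tolist() for x,y in((113,118),(156,185))])
c=load("n_knob")
ctr=on(c,f(130,130,215,46),156)[:2]; g=on(c,f(129,129,215,46),185)[:2]
rc=on(c,f(130,130,215,46),150)[:2]
t=on(c,f(161,55,215,46),186)[:2];ix=on(c,f(209,191,215,46),152)[:2]
for n,v in(("tip",t),("idx",ix)): d=v-ctr; print(n,v.round(1),np.hypot(*d).round(1),np.arctan2(d[1],d[0]))
print("knob",ctr,g)
c=load("w_hood"); H=[on(c,p,150)[:2].round(1).tolist() for p in((190,124),(366,131),(184,0),(378,0))]; print("mouth corners",H)
```

```text
n_e1 [ 554.  -179.8] size [24.2 10.8] local [-53.8 116.6] axis 1.086281273544573
n_e2 [ 518.4 -251.5] size [24.6 11.1] local [-54.8  36.5] axis 1.0859178877688613
n_e3 [ 479.2 -321.5] size [24.9 11.1] local [-59.7 -43.5] axis 1.0810467214417867
n_e4 [ 454.  -398.3] size [24.7 11.2] local [ -49.  -123.7] axis 1.0916288964848755
post [594.8 180.1  84. ] [[586.8, 192.1], [603.0, 167.8]]
tip [611.8 370.9] 30.5 1.15733386732865
idx [636.3 315.7] 45.7 -0.6382696887933896
knob [599.55731316 342.93223496] [599.19104611 343.09775305]
mouth corners [[495.6, 258.7], [700.8, 250.5], [499.1, 385.3], [703.7, 385.2]]
```

```bash
cat >> h.py <<'E'
LY=1.543; u=np.array([np.cos(LY),np.sin(LY)]); v=np.array([-u[1],u[0]])
TF=[np.pi,0,LY-np.pi]
def st(msg=""):
    s=bot.get_state(); print(msg,"t",round(s["t"],1),"tcp",s["tcp_pos"].round(1),"F",s["contact_force"].round(1),"op",round(s["opening"],3),"gf",round(s["gripper_force"],1)); return s
E
python3 - <<'E'
from h import *
p=np.array([594.8,180.1])
bot.move_ptp([*p,230],TF); bot.grip(0.6); bot.movel([*p,110],TF,max_speed=200)
print(bot.movel([*p,47],TF,max_speed=80,threshold=10)); st("down")
bot.grip(0,60); st("grip")
q=p-215*u
print(bot.movel([*q,47],TF,max_speed=70,threshold=25)); st("out")
cv2.imwrite("pics/out.png",imaging.capture("scene"))
E
```

```text
False
down t 16.8 tcp [595.3 180.2  47.4] F [-0.2  0.7 -0.4] op 0.601 gf 0.0
grip t 17.2 tcp [595.2 180.2  47.6] F [-0.8 -0.7  2.9] op 0.178 gf 60.4
True
out t 19.8 tcp [588.9 -19.1  46.1] F [-0.4  0.9  4.6] op 0.182 gf 60.9
```

Run:
```python
from h import *
s=st(); p=s["tcp_pos"][:2].copy()
bot.grip(0.6); bot.movel([*p,130],TF,max_speed=200); 
t=p+160*u
bot.move_ptp([t[0],t[1]-71,220],DOWN(LY)); a,m=shot("n_tray"); st()
print("expected centre",t,proj(m,[*t,22]),"corners",[proj(m,[*(t+80*(i*u+j*v)),22]).round().tolist() for i in(-1,1) for j in(-1,1)])
cv2.imwrite("pics/n_tray2.png",cv2.resize(a[:300,60:500],(800,545),interpolation=cv2.INTER_CUBIC))
```

```text
t 19.8 tcp [588.9 -19.   46.2] F [-0.3  0.3  4.6] op 0.179 gf 60.9
 t 23.9 tcp [593.4  69.9 220. ] F [-0.1 -0.7  0.7] op 0.6 gf 0.0
expected centre [593.38329138 140.91106559] [278.09464201 113.34156571] corners [[353.0, 191.0], [203.0, 191.0], [364.0, 24.0], [192.0, 24.0]]
```

View pics/n_tray2.png

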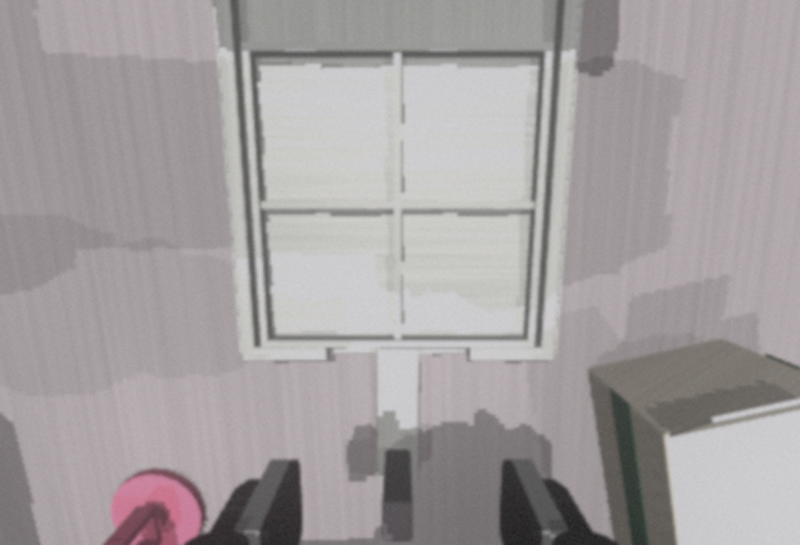

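The tray is fully out against the front stops, with the divider cross at crop (397,207) and the post at (397,470).

Run:
```python
from h import *
c=load("n_tray"); f=lambda x,y:(60+(x+.5)*.55-.5,(y+.5)*.55-.5)
X=on(c,f(397,207),22)[:2]; print("cross",X)
B=on(c,f(398,52),22)[:2];F=on(c,f(398,341),22)[:2];Lf=on(c,f(264,207),22)[:2];Rt=on(c,f(534,207),22)[:2]
print(B,F,(B+F)/2,np.linalg.norm(B-F),"LR",Lf,Rt,(Lf+Rt)/2,np.linalg.norm(Rt-Lf),np.arctan2(*(B-F)[::-1]))
yaw=1.0865-np.pi/2
```

```text
cross [593.40558244 140.63807388]
[596.18745991 217.16619455] [591.75958374  65.30641761] [593.97352182 141.23630608] 151.9243164852322 LR [520.26704542 142.68125085] [668.78090765 138.53241065] [594.52397653 140.60683075] 148.5718013302306 1.5416469227765823
```

```bash
cat >> h.py <<'E'
TC=np.array([593.7,140.9]); PY=-0.485
EX=np.array([np.cos(PY),np.sin(PY)]); 
E0=dict(e1=(554.,-179.8),e2=(518.4,-251.5),e3=(479.2,-321.5),e4=(454.,-398.3))
SLOT=dict(e1=(39,39),e2=(39,-39),e3=(-39,39),e4=(-39,-39))
def locate(xy,z,name,yaw=PY):
    """centre and axis of the dark loop top (height z) nearest xy, seen from straight above"""
    d=np.array([np.cos(yaw),np.sin(yaw)]); bot.move_ptp([*(np.array(xy)-71*d),z+110],DOWN(yaw)); a,c=shot(name)
    k,l,s,ce=cv2.connectedComponentsWithStats((a.max(2)<95).astype(np.uint8)); g=proj(c,[*xy,z])
    J=[j for j in range(1,k) if 100<s[j][4]<700 and np.hypot(*(ce[j]-g))<70]
    if not J: return None
    j=min(J,key=lambda j:np.hypot(*(ce[j]-g)))
    r=cv2.minAreaRect(np.argwhere(l==j)[:,::-1].astype(np.float32)); ps=[on(c,p,z)[:2] for p in cv2.boxPoints(r)]
    L=max(ps[1]-ps[0],ps[2]-ps[1],key=np.linalg.norm); S=sorted([np.linalg.norm(ps[1]-ps[0]),np.linalg.norm(ps[2]-ps[1])])
    w=on(c,r[0],z)[:2]; ax=np.arctan2(L[1],L[0])%np.pi; print(name,w.round(1),"size",np.round(S,1),"axis",round(ax,3)); return w,ax,S
def pick(n):
    r=locate(E0[n],91,"p_"+n)
    if r is None or abs(r[1]-1.086)>.25 or not(21<r[2][1]<29) or np.hypot(*(r[0]-E0[n]))>12: print("CHECK",r); return False
    w=r[0]; yaw=r[1]-np.pi/2; o=DOWN(yaw)
    bot.grip(.5); bot.move_ptp([*w,120],o)
    if bot.movel([*w,52],o,max_speed=100,threshold=10): st("blocked"); return False
    bot.grip(0,50); s=st("gripped")
    if s["gripper_force"]<10: return False
    bot.movel([*w,71],o,max_speed=60); st("lift")
    q=w-62*EX; bot.movel([*q,71],o,max_speed=80); bot.movel([*q,150],o,max_speed=150); s=st("off hook")
    return s["gripper_force"]>10
def place(n):
    t=TC+SLOT[n][0]*u+SLOT[n][1]*v
    bot.move_ptp([*t,150],TF); bot.movel([*t,65],TF,max_speed=120); s=st("above")
    hit=bot.movel([*t,35],TF,max_speed=30,threshold=6); st(f"hit {hit}")
    bot.grip(.45); bot.movel([*t,150],TF,max_speed=150); st("placed")
E
python3 - <<'E'
from h import *
if pick("e1"): place("e1")
E
```

```text
p_e1 [ 553.7 -179.9] size [11.4 24.3] axis 1.125
gripped t 30.1 tcp [ 554.4 -180.2   53. ] F [-1.6  0.3  5.1] op 0.297 gf 48.9
lift t 30.5 tcp [ 553.9 -180.    71.3] F [-0.6  0.1 -2.5] op 0.298 gf 49.1
off hook t 32.1 tcp [ 498.6 -150.9  149.4] F [-0.5  0.1 -2.7] op 0.294 gf 51.1
above t 34.5 tcp [556.5 180.9  65.7] F [-0.3  0.2 -2.3] op 0.296 gf 51.2
hit True t 35.4 tcp [555.5 181.   38.1] F [-1.5  0.4  3.5] op 0.294 gf 51.9
placed t 36.6 tcp [555.1 180.8 149.1] F [-0.9 -0.1  0.1] op 0.449 gf 0.0
```

Run:
```python
from h import *
for n in ("e2","e3","e4"):
    if not pick(n): break
    place(n)
t=TC; bot.move_ptp([*(t-71*u),230],DOWN(LY)); a,m=shot("loaded"); st()
cv2.imwrite("pics/loaded2.png",cv2.resize(a[:300,60:500],(800,545)))
```

```text
p_e2 [ 517.9 -251.5] size [10.9 24.3] axis 1.129
gripped t 42.4 tcp [ 518.6 -251.8   53. ] F [-1.3  1.2  6. ] op 0.294 gf 48.9
lift t 42.9 tcp [ 518.1 -251.6   71.3] F [ 0.  -0.  -2.7] op 0.299 gf 49.1
off hook t 44.5 tcp [ 462.8 -222.4  149.4] F [-0.   0.1 -2.3] op 0.298 gf 49.1
above t 49.0 tcp [634.5 178.9  65.8] F [ 1.4 -0.2 -1.6] op 0.293 gf 49.1
hit True t 49.8 tcp [633.5 178.8  38.1] F [0.  0.3 3.9] op 0.297 gf 49.7
placed t 51.0 tcp [633.  178.7 149. ] F [-0.   0.7 -0.6] op 0.454 gf 0.0
p_e3 [ 478.8 -321.6] size [11.1 24.5] axis 1.127
gripped t 56.7 tcp [ 479.5 -322.    53. ] F [-0.2  0.3  5.1] op 0.3 gf 49.0
lift t 57.2 tcp [ 478.9 -321.7   71.3] F [ 0.2  0.1 -2.7] op 0.292 gf 49.1
off hook t 58.8 tcp [ 423.8 -292.5  149.4] F [-0.7  0.3 -3.1] op 0.294 gf 49.2
above t 63.2 tcp [554.3 103.   65.6] F [-0.   0.9 -2.2] op 0.297 gf 49.2
hit True t 64.0 tcp [553.3 103.1  38.1] F [-1.8  0.   4.8] op 0.296 gf 50.0
placed t 65.2 tcp [553.  102.9 149.2] F [ 0.1  0.2 -0.3] op 0.446 gf 0.0
p_e4 [ 453.7 -398.1] size [11. 24.] axis 1.127
gripped t 71.0 tcp [ 454.4 -398.7   53.1] F [-0.1  1.   5. ] op 0.297 gf 49.0
lift t 71.4 tcp [ 453.8 -398.3   71.3] F [ 0.3 -0.1 -2.5] op 0.298 gf 49.1
off hook t 73.0 tcp [ 398.7 -368.9  149.4] F [-0.3  1.  -3.1] op 0.295 gf 49.1
above t 77.4 tcp [632.3 100.8  65.7] F [-0.4 -0.5 -2.2] op 0.292 gf 49.2
hit True t 78.2 tcp [631.3 100.9  38.1] F [-0.4 -0.1  3.3] op 0.295 gf 49.8
placed t 79.4 tcp [630.9 100.8 149. ] F [-0.2 -0.3 -0.3] op 0.447 gf 0.0
 t 82.3 tcp [591.7  69.9 230. ] F [ 0.   0.  -0.1] op 0.447 gf 0.0
```

View pics/loaded2.png

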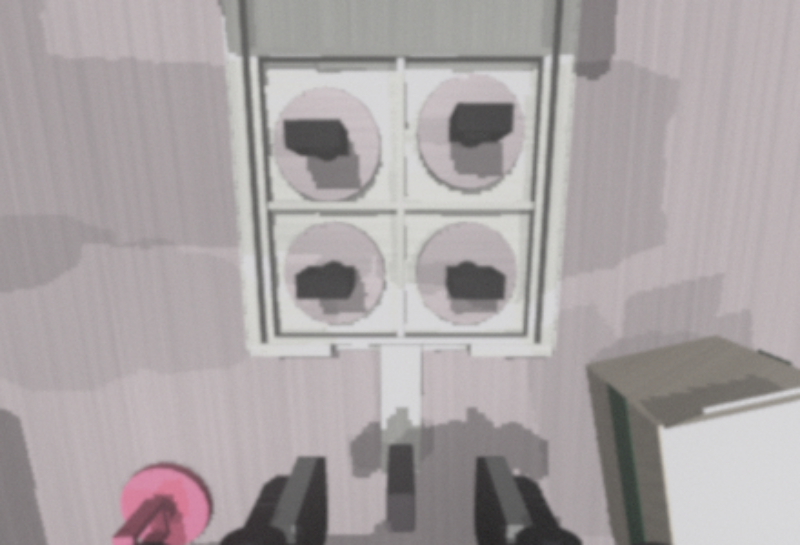

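All four electrodes stand upright, one per compartment, with discs at crop (327,142), (471,132), (335,272) and (466,272). Now I push the tray home.

Run:
```python
from h import *
p=np.array([589.0,-19.2])
bot.move_ptp([*p,150],TF); bot.grip(0.6); bot.movel([*p,110],TF)
if bot.movel([*p,47],TF,max_speed=80,threshold=10): st("blocked"); raise SystemExit
bot.grip(0,60); st("grip")
print(bot.movel([*(p+192*u),47],TF,max_speed=60,threshold=40)); st("near")
print(bot.movel([*(p+212*u),47],TF,max_speed=20,threshold=20)); s=st("home"); print((s["tcp_pos"][:2]-p)@u)
bot.dwell(.3); st()
```

```text
grip t 87.1 tcp [589.3 -19.2  47.6] F [-0.3  0.5  5.1] op 0.183 gf 59.2
False
near t 90.5 tcp [595.1 170.8  47.7] F [ 0.6 -6.3  5.7] op 0.18 gf 59.5
False
home t 91.6 tcp [595.6 184.5  47.7] F [ -0.7 -23.1   8.7] op 0.178 gf 60.1
203.79225446155368
 t 91.9 tcp [595.6 184.5  47.7] F [ -1.4 -23.4   8. ] op 0.176 gf 60.1
```

```bash
cat >> h.py <<'E'
KC=np.array([599.4,343.0])
def knobshot(n):
    bot.move_ptp([*(KC-71*np.array([0,1])),340],DOWN(np.pi/2)); a,c=shot(n); g=proj(c,[*KC,152]); x,y=int(g[0])-65,int(g[1])-65
    y=max(y,0); t=cv2.resize(a[y:y+130,x:x+130],(520,520),interpolation=cv2.INTER_CUBIC); cv2.imwrite(f"pics/{n}z.png",t); print("origin",x,y,"ctr",g)
    return a,c
E
python3 - <<'E'
from h import *
p=bot.get_state()["tcp_pos"]
bot.grip(0.6); bot.movel([p[0],p[1],130],TF); st("released"); bot.movel([p[0],p[1]-20,300],TF,max_speed=200)
print(solve_ik([*KC,165],DOWN(1.16)),solve_ik([*KC,165],DOWN(-.64)))
cv2.imwrite("pics/side1.png",cv2.resize(imaging.capture("side")[100:250,180:330],(600,600),interpolation=cv2.INTER_CUBIC))
a,c=knobshot("k0")
E
```

```text
released t 93.1 tcp [595.1 184.6 129.3] F [-0.1  0.1  0.2] op 0.602 gf 0.0
[0.4129801  0.63312616 0.130676   1.06834617 0.         2.39457276] [ 0.4129801   0.63312616  0.130676    1.06834617  0.         -2.08861255]
origin 215 48 ctr [280.0733856  113.28745714]
```

View pics/k0z.png

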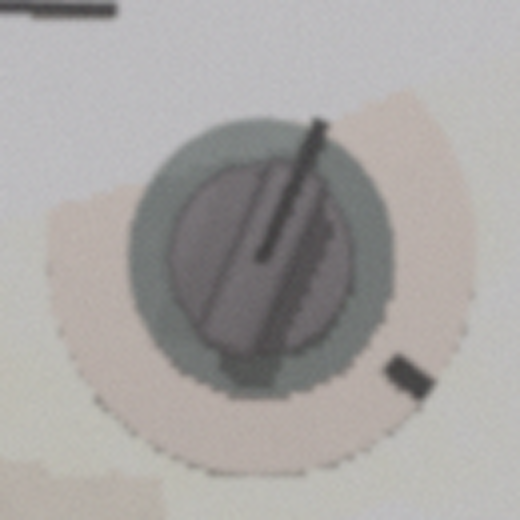

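The pointer runs from (262,258) to (320,122), an angle of 1.168. The index tab at (410,376) about ring centre (260,260) is at -0.658, so the knob needs 1.826 rad clockwise. A grasp at yaw 1.168-π keeps joint 6 in range.

Run:
```python
from h import *
y0=1.168-np.pi; o=lambda a:DOWN((a+np.pi)%(2*np.pi)-np.pi)
bot.grip(.5); bot.move_ptp([*KC,230],o(y0)); st()
hit=bot.movel([*KC,160],o(y0),max_speed=40,threshold=5); s=st(f"hit {hit}")
z=s["tcp_pos"][2]+(2 if hit else 0); bot.movel([*KC,z],o(y0),max_speed=20)
bot.grip(0,40); s=st("grip"); print(s["qpos"].round(2))
if s["gripper_force"]<10 or s["opening"]>.3: raise SystemExit
for k in np.linspace(0,1.826,8)[1:]:
    bot.movel([*KC,z],o(y0-k),max_speed=60)
    s=bot.get_state(); print(round(k,2),s["qpos"][5].round(2),s["contact_force"].round(1),s["wrist_torque"].round(2),round(s["gripper_force"]))
bot.grip(.5); bot.movel([*KC,260],max_speed=150); st()
knobshot("k1"); cv2.imwrite("pics/side2.png",cv2.resize(imaging.capture("side")[100:250,180:330],(600,600),interpolation=cv2.INTER_CUBIC))
```

```text
t 99.8 tcp [599.5 343.  230.2] F [ 0.5 -0.3  0.2] op 0.5 gf 0.0
hit True t 101.3 tcp [599.4 343.  161.8] F [-0.8 -1.3  3.9] op 0.5 gf 2.9
grip t 102.0 tcp [599.2 343.4 164.5] F [-1.7  1.   4.6] op 0.158 gf 40.4
[ 0.41  0.63  0.13  1.07  0.   -0.76]
0.26 -0.49 [-2.2 -0.1  4.7] [ 0.01  0.41 -0.01] 40
0.52 -0.23 [-2.2  0.   5.6] [ 0.08  0.47 -0.02] 41
0.78 0.03 [-2.3  0.3  5.5] [0.09 0.42 0.  ] 41
1.04 0.29 [-2.1 -0.1  5.5] [0.05 0.47 0.01] 41
1.3 0.55 [-2.7  0.3  6. ] [ 0.13  0.47 -0.03] 41
1.57 0.81 [-2.1  0.5  6.2] [ 0.12  0.5  -0.02] 41
1.83 1.07 [-1.9  1.   4.4] [ 0.1   0.47 -0.01] 41
 t 106.1 tcp [599.  342.8 259. ] F [-0.5 -0.6 -0.2] op 0.499 gf 0.0
origin 215 48 ctr [280.65777353 113.67104445]
```

View pics/k1z.png

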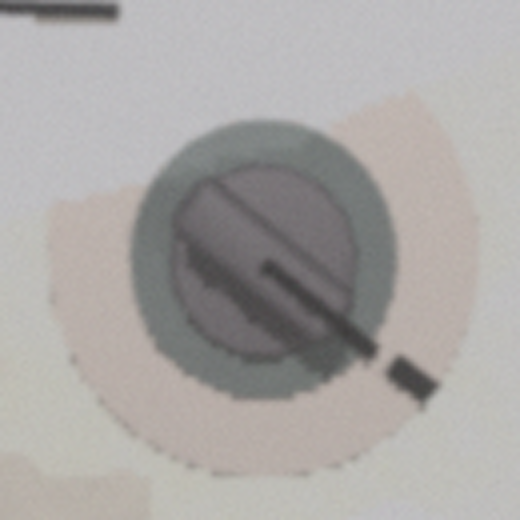

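View pics/side2.png

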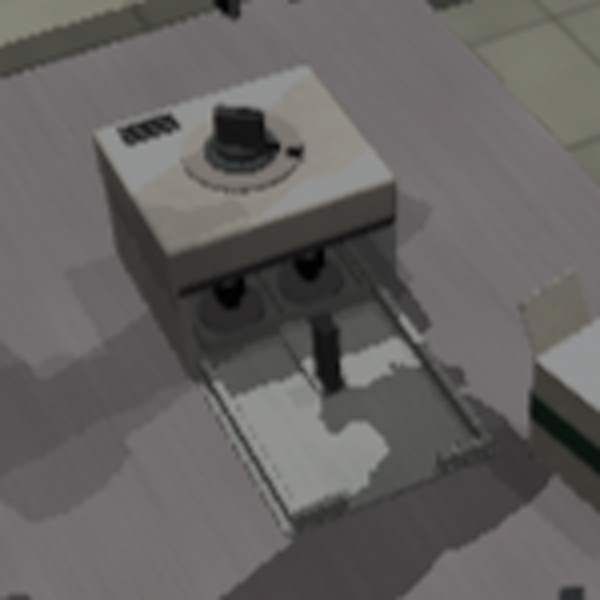

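The pointer now runs from (267,265) to (372,352), within about 0.03 rad of the tab at (412,380). The side view shows the tray home, with the two front electrodes upright under the hood.

```bash
python3 -c "
from h import *
st(); print(bot.sign_off())"
```

```text
t 107.3 tcp [599.2 272.3 339.6] F [0.2 0.1 1. ] op 0.499 gf 0.0
the job is handed in; nothing more can be done
None
```

I handed the job in at about 107 s of the 210 s, with no verdict returned: all four electrodes stood one to a compartment before the tray went home, and the knob was then turned to within about 0.03 rad of the index tab, but the two rear electrodes could not be seen under the hood at the end.

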